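Put mixed leftover parts back into their stock bins

ROBOT

A 6-joint arm with a two-finger parallel gripper is mounted at the origin on the work surface. World frame = base frame: x ahead of the robot, y to its left, z up, the work surface at z = 0. Lengths are in m, angles in rad, forces in N, time in s.
With the tool pointing down it reaches from about 0.3 to 0.875 m from the base axis. Payload 4.2 kg.
Tool frame: the origin (TCP) lies midway between the tips of the shut fingers; the grasp point (between the pads) lies 19 mm behind it; z points along the fingers, y is the line along which they close (so a half turn about z gives the same grasp; the last joint's range is limited). The gripper opens to 85 mm and grips with 20 to 120 N. Pads are 22 mm wide; open, the fingers measure 114 mm over their backs; the gripper's body (76 mm by 85 mm) begins 54 mm behind the grasp point. The pads swing forward as they close: fully open they stand 13 mm farther back than shut.
Start: joints at [1.098, 0.32, 1.565, -0, 1.257, -0.02], TCP at [0.252, 0.517, 0.231] pointing down, gripper open.
Joint ranges: [-3.11, 3.11], [-0.84, 2.01], [0.21, 2.61], [-1.34, 4.49], [0.05, 2.63], [-2.56, 2.56]. Speed limits (rad/s): [2.57, 2.57, 3.14, 3.14, 3.14, 3.14].

INTERFACE

Orientations are given as a rotation vector (axis times angle).
In Python, from station import env, status, read_camera, camera_model gives the robot as it stands (env), with the cameras as plain functions and the readings (status).
- The arm moves only by the shell command python3 drive.py, which reads ROWS from standard input. ROWS is a JSON list that holds a single list of rows (three levels of brackets), with 1 to 10 rows, each of 7 numbers: the finger opening in m, then dx, dy, dz in shares of the most that a row can go, 1 being 62.5 mm, then a rotation vector rx, ry, rz in fractions of the full range, 1 being 2 rad; each row shifts and turns the commanded pose from where the row before left it, along the tool's axes as they then stand; what a row does not reach is not made up. A row lasts 1/8 s, in which the tool goes at most 0.0625 m and 0.188 rad, less where a joint would pass 70% of its speed; a pose out of reach is approached as far as the arm can. The fingers move at their own pace and stop on an object; the grip force is fixed at half the most. Time passes only in rows, so rows that do not move let the fingers close. It prints the time, the measured TCP pose, the force, the opening and the grip force at its end. A shift or turn number past 1, either way, is cut back to 1. Input that does not fit is refused with a message, and nothing moves.
- status.get_obs(): the state, without advancing time (a new reading comes with each control period).
- read_camera(name): name is "side" or "top" or "wrist"; returns the picture (420x560x3 uint8, red, green, blue); there is no depth.
- camera_model(name): a dict with "intrinsics" (3x3 intrinsics, pixels), "R" (3x3) and "t" (3): a world point X has camera coordinates R X + t. Camera axes: x right, y down, z forward; pixel columns grow to the right and rows downward; lengths in m; the calibration is good to about 2 mm. A picture is of the moment at which its call begins: read the wrist's pose just before it. camera_model takes no time and is no camera call; for the wrist camera it gives the pose at the moment of the call.
- env.sign_off(): hands the job in; it is judged then, once.
The state is a dict: "clock": time; "joint_pos": joint angles; "qd": joint speeds; "tau": joint torques, N m; "eef_pos": TCP position; "tcp_rot": TCP orientation; "ft_force": force on the tool from outside, world axes, zero at the start; "moment": the same for the moment, N m; "width": finger opening in m; "finger_force": force on a finger pad.
Only numpy, scipy, OpenCV 4.12 (cv2) and the standard library are available. Lean on these libraries where they do the work, as an engineer would, in place of code of your own. Each camera call takes 0.05 s, during which the arm holds its last target. There are 200 camera calls.

TASK

Four leftover components are lying mixed on the bench: a capacitor, a ring choke, a long heat sink and a short heat sink. Put each one into the bin that already holds parts of its kind, the same way up as it stands now and flat on the bin's floor beside the stock, not on top of it. Set each part down gently instead of dropping it, and leave the solder reel and the control module where they are.

Things in the scene. Friction and masses are not known exactly. Their poses are not given: they have to be found in the camera images.
- cap: Grey round electrolytic capacitor standing upright with its two screw terminals on top: 36 mm diameter, can 52 mm high (59 mm with terminals), about 85 g, loose. Origin at the centre of its underside, z up. It starts on the bench in front of the bins, at any of four places.
- choke: Copper-wound ring choke lying flat on a round black plastic base: 42 mm diameter, 20 mm high, about 90 g, loose. Origin at the centre of its underside, z up. It grips as a plain 42 mm disc. It starts on the bench in front of the bins, at any of four places.
- sink_long: Long finned aluminium heat sink, fins upward: 75 mm long (its x, along the fins), 40 mm wide (its y), 25 mm high, about 110 g, loose. Origin at the centre of its underside, z up. Same profile as the short one. Grip it across the 40 mm. It starts on the bench in front of the bins, at any of four places.
- sink_short: Short finned aluminium heat sink, fins upward: 40 mm long (its x, along the fins), 40 mm wide (its y), 25 mm high, about 60 g, loose. Origin at the centre of its underside, z up. It starts on the bench in front of the bins, at any of four places.
- bin_cap: Black bin holding three upright capacitors (tops 62 mm up). Fixed. 180 mm long (x, +x to its back), 125 wide (y), origin at the centre of its underside, z up; front to the robot within 0.2 rad. Walls, floor 3 mm thick; back, sides 55 mm high, sides sloping over the front 60 mm to the 28 mm front wall. Stock fixed along the back; floor free from x = -87 to +42 mm, 119 mm wide.
- bin_choke: Black bin holding two flat ring chokes (tops 23 mm up). Fixed. 180 mm long (x, +x to its back), 125 wide (y), origin at the centre of its underside, z up; front to the robot within 0.2 rad. Walls, floor 3 mm thick; back, sides 55 mm high, sides sloping over the front 60 mm to the 28 mm front wall. Stock fixed along the back; floor free from x = -87 to +42 mm, 119 mm wide.
- bin_sink_long: Black bin holding two long heat sinks, stacked, across it (top 53 mm up). Fixed. 180 mm long (x, +x to its back), 125 wide (y), origin at the centre of its underside, z up; front to the robot within 0.2 rad. Walls, floor 3 mm thick; back, sides 55 mm high, sides sloping over the front 60 mm to the 28 mm front wall. Stock fixed along the back; floor free from x = -87 to +42 mm, 119 mm wide.
- bin_sink_short: Black bin holding two short heat sinks side by side (tops 28 mm up). Fixed. 180 mm long (x, +x to its back), 125 wide (y), origin at the centre of its underside, z up; front to the robot within 0.2 rad. Walls, floor 3 mm thick; back, sides 55 mm high, sides sloping over the front 60 mm to the 28 mm front wall. Stock fixed along the back; floor free from x = -87 to +42 mm, 119 mm wide.
- module: Finished control module: flat black tray with a green board and a plug on one side, 80 x 72 x 14 mm plus the plug (to 69 mm along its x); loose, not to be disturbed. Origin at the centre of the tray's underside, z up.
- reel: Solder reel standing on its flange: 58 mm diameter, 48 mm high; loose, not to be disturbed. Origin at the centre of its underside.

How it is judged:
At the end, for the whole second after the job is handed in: Each of the four parts is inside the bin that holds its kind, its underside within 6 mm of the bin's floor, upright to within 0.12 rad (7 degrees), released and at rest; the module and the reel are within 15 mm of where they started (x of cap in the frame of bin_cap between -0.085 and 0.085 m and y of cap in the frame of bin_cap between -0.057 and 0.057 m and z of cap in the frame of bin_cap between -0.003 and 0.009 m and angle between each of cap, choke, sink_long, sink_short's own z axis and vertical below 0.12 rad and linear speed of each of cap, choke, sink_long, sink_short below 0.02 m/s and angular speed of each of cap, choke, sink_long, sink_short below 0.2 rad/s and x of choke in the frame of bin_choke between -0.085 and 0.085 m and y of choke in the frame of bin_choke between -0.057 and 0.057 m and z of choke in the frame of bin_choke between -0.003 and 0.009 m and x of sink_long in the frame of bin_sink_long between -0.085 and 0.085 m and y of sink_long in the frame of bin_sink_long between -0.057 and 0.057 m and z of sink_long in the frame of bin_sink_long between -0.003 and 0.009 m and x of sink_short in the frame of bin_sink_short between -0.085 and 0.085 m and y of sink_short in the frame of bin_sink_short between -0.057 and 0.057 m and z of sink_short in the frame of bin_sink_short between -0.003 and 0.009 m and distance of each of module, reel from where it was at the start of the episode below 0.015 m); the robot touches nothing.
It fails at once if a part is dropped or thrown: moving faster than 0.7 m/s (a fall of about 25 mm) with no finger touching it ((linear speed of cap above 0.7 m/s and contact force between cap and the fingers below 0.02 N) or (linear speed of choke above 0.7 m/s and contact force between choke and the fingers below 0.02 N) or (linear speed of sink_long above 0.7 m/s and contact force between sink_long and the fingers below 0.02 N) or (linear speed of sink_short above 0.7 m/s and contact force between sink_short and the fingers below 0.02 N)).
It fails at once if the control module or the solder reel is displaced by more than 15 mm (distance of any of module, reel from where it was at the start of the episode above 0.015 m).
It also fails if it takes over 112 s, if anything falls off the work surface, if the arm or the gripper's body presses on something with over 40 N, if the wrist force passes 120 N, or if a joint passes its speed limit or range.

## Working session

There is one attempt and no reset: what is moved stays moved. The work goes in short steps, Python scripts to look and compute and a shell command to move; the robot and the scene stay as the last step left them, time stands still between calls to the robot, and variables do not carry over. Pictures are saved under pics/ and viewed, at most 14 in all, crops included, and the job is handed in when it is done.

```bash
ls; mkdir -p pics
python3 - <<'E'
from station import env, status, read_camera, camera_model
import cv2
for n in("top","side"):
    cv2.imwrite(f"pics/{n}0.png",read_camera(n)[:,:,::-1])
    m=camera_model(n);print(n,m)
o=status.get_obs();print({k:o[k] for k in("clock","eef_pos","tcp_rot","width")})
E
```

```text
drive.py
pics
station.py
top {'intrinsics': array([[456.1656896 ,   0.        , 278.67865676],
       [  0.        , 456.1656896 , 213.35660455],
       [  0.        ,   0.        ,   1.        ]]), 'R': array([[-0.0022293 , -0.99999555,  0.00198228],
       [-0.99840192,  0.0021138 , -0.05647253],
       [ 0.05646809, -0.00210501, -0.99840219]]), 't': array([0.0068876 , 0.52128337, 1.26385339])}
side {'intrinsics': array([[405.63314466,   0.        , 278.83794807],
       [  0.        , 405.63314466, 214.68576292],
       [  0.        ,   0.        ,   1.        ]]), 'R': array([[-9.92373644e-01, -1.23265999e-01,  2.08256150e-04],
       [-9.04439892e-02,  7.26984552e-01, -6.80671247e-01],
       [ 8.37522224e-02, -6.75499041e-01, -7.32588978e-01]]), 't': array([0.52223056, 0.07655136, 0.90230641])}
{'clock': 0.1, 'eef_pos': array([0.2513503 , 0.51665659, 0.2305592 ]), 'tcp_rot': array([-7.05094838e-01, -3.06103220e+00,  2.52089457e-03]), 'width': 0.08514249431244292}
```

View pics/top0.png

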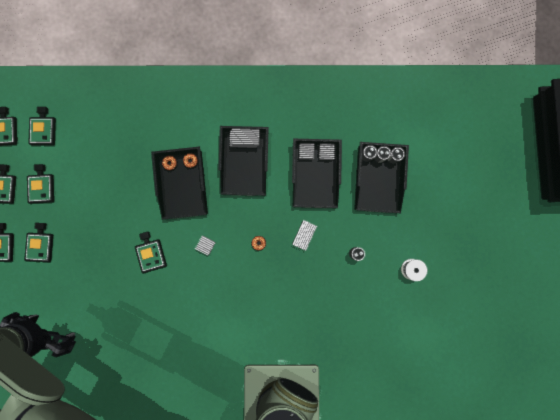

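View pics/side0.png

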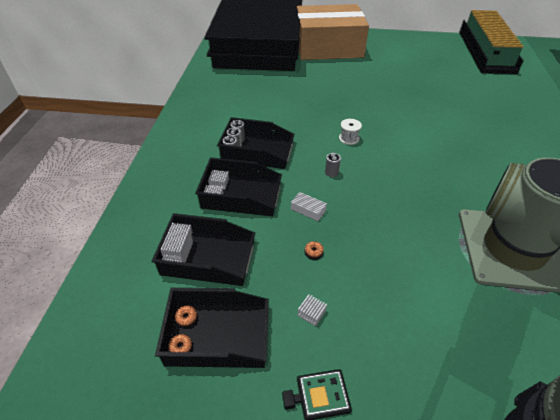

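Top view: the bins from left to right hold chokes (180,184), long sinks (244,161), short sinks (316,173) and caps (381,178). Loose parts are the short sink (205,246), choke (259,243), long sink (305,235) and cap (358,254). The module is at (150,254) and the reel at (414,270).

```bash
cat > h.py <<'E'
import numpy as np, cv2
from station import env, status, read_camera, camera_model
from scipy.spatial.transform import Rotation as Ro
def world(m,px,z):
    "pixels Nx2 -> world xy on plane z"
    px=np.atleast_2d(px).astype(float)
    d=np.c_[px,np.ones(len(px))]@np.linalg.inv(m["intrinsics"]).T@m["R"]
    c=-m["R"].T@m["t"]
    return (c+d*((z-c[2])/d[:,2])[:,None])[:,:2]
def pix(m,X):
    X=np.atleast_2d(X); p=(X@m["R"].T+m["t"])@m["intrinsics"].T
    return p[:,:2]/p[:,2:]
E
python3 - <<'E'
from h import *
im=cv2.imread("pics/top0.png"); m=camera_model("top")
hsv=cv2.cvtColor(im,cv2.COLOR_BGR2HSV)
nong=~((hsv[...,0]>65)&(hsv[...,0]<90)&(hsv[...,1]>90))
for n,(u,v,z) in dict(short=(205,246,.025),choke=(259,243,.02),long=(305,235,.025),cap=(358,254,.055),reel=(414,270,.048),module=(150,254,.01)).items():
    M=np.zeros(nong.shape,np.uint8); s=slice(v-24,v+24),slice(u-26,u+26); M[s]=nong[s]
    if n in("short","long"): M&=(hsv[...,1]<60)&(hsv[...,2]>80)
    if n=="choke": M&=(hsv[...,0]<25)&(hsv[...,2]>60)
    cs=max(cv2.findContours(M,0,cv2.CHAIN_APPROX_NONE)[0],key=cv2.contourArea)
    w=world(m,cs[:,0],z); r=cv2.minAreaRect((w*1000).astype(np.float32)); print(n,np.round(r[0],1),np.round(r[1],1),round(r[2],1))
cv2.imwrite("pics/crop.png",cv2.resize(im[115:290,130:440],None,fx=2.5,fy=2.5,interpolation=cv2.INTER_CUBIC))
E
```

```text
short [432.9 210.3] [42.3 43.1] 63.5
choke [440.   62.1] [36.2 36.1] 89.9
long [461.  -64.7] [42.5 76.5] 65.7
cap [ 409.9 -205.5] [43.3 35. ] 89.9
reel [ 366.1 -360.9] [70.6 62.1] 89.0
module [417.5 369.8] [106.8  69.8] 16.4
```

View pics/crop.png

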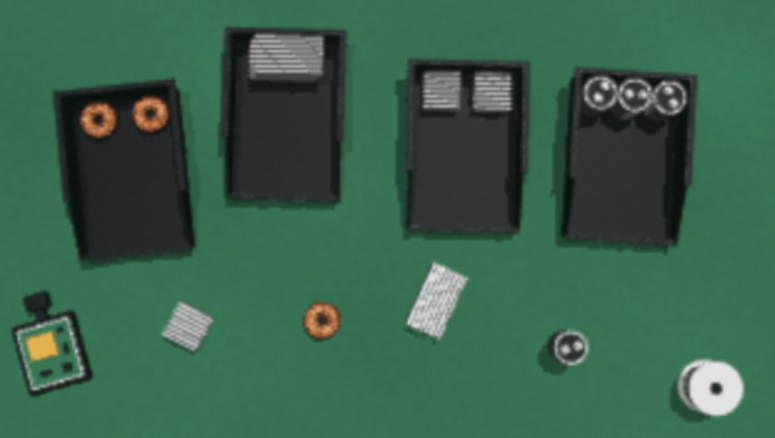

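```bash
cat > plan.py <<'E'
"usage: plan.py x y z yaw_deg(tool y axis, mod 180) rows"
import sys
from h import *
x,y,z,a,N=map(float,sys.argv[1:]); N=int(N); o=status.get_obs()
R0=Ro.from_rotvec(o["tcp_rot"]); f=np.radians(a)
best=None
for f in(f,f+np.pi):
    c,s=np.cos(f),np.sin(f)
    r=(R0.inv()*Ro.from_matrix(np.c_[[-s,c,0],[c,s,0],[0,0,-1]])).as_rotvec()
    if best is None or np.linalg.norm(r)<np.linalg.norm(best): best=r
r=best/N
S=sum(Ro.from_rotvec(k*r).as_matrix() for k in range(N))
d=np.linalg.solve(S,R0.inv().apply(np.array([x,y,z])-o["eef_pos"]))
yv=R0.as_matrix()[:,1]
print("t",o["clock"],"tcp",o["eef_pos"].round(4),"yaw",np.degrees(np.arctan2(yv[1],yv[0])).round(1),"q1,q6",o["joint_pos"][[0,5]].round(2))
print("row x%d:"%N,d.round(4),r.round(4),"len",np.linalg.norm(d).round(4))
E
python3 - <<'E'
from h import *
from scipy.optimize import least_squares
m=camera_model("top")
C=dict(choke=[(55,92),(173,80),(82,262),(194,248)],long=[(225,28),(346,31),(226,201),(340,204)],short=[(408,60),(529,63),(406,234),(519,237)],cap=[(575,69),(696,76),(559,242),(677,246)])
L=np.array([(90,62.5,55),(90,-62.5,55),(-90,62.5,28),(-90,-62.5,28)])/1000
for n,c in C.items():
    p=np.array(c)/2.5+[130-.3,115-.3]
    def f(q):
        cs,s=np.cos(q[2]),np.sin(q[2])
        return (pix(m,np.c_[q[0]+cs*L[:,0]-s*L[:,1],q[1]+s*L[:,0]+cs*L[:,1],L[:,2]])-p).ravel()
    s=least_squares(f,[.65,0,0]); q=s.x
    t=q[:2]+np.array([np.cos(q[2]),np.sin(q[2])])*-.022
    print(n,q[:2].round(4),"yaw deg",np.degrees(q[2]).round(1),"res",s.fun.round(1),"target",t.round(4))
print("cap",world(m,np.array([570,347])/2.5+[129.7,114.7],.054),"choke",world(m,np.array([322,320])/2.5+[129.7,114.7],.02))
E
python3 plan.py .433 .210 .1 63.5 8
```

```text
choke [0.6037 0.2769] yaw deg 6.8 res [ 1.1  1.2 -0.7  0.6 -0.2 -1.  -0.2 -0.8] target [0.5819 0.2743]
long [0.6639 0.1029] yaw deg -1.4 res [ 1.4  1.5 -1.4  1.4  0.3 -1.4 -0.3 -1.5] target [0.6419 0.1035]
short [ 0.6274 -0.0971] yaw deg -1.7 res [ 1.3  1.7 -1.5  1.7  0.2 -1.7 -0.  -1.7] target [ 0.6054 -0.0964]
cap [ 0.6162 -0.2748] yaw deg -4.2 res [ 0.9  1.1 -1.9  1.5  1.6 -2.1 -0.6 -0.5] target [ 0.5943 -0.2732]
cap [[ 0.40989786 -0.20760258]] choke [[0.43938528 0.06206348]]
t 0.1 tcp [0.2514 0.5167 0.2306] yaw 64.1 q1,q6 [ 1.1  -0.02]
row x8: [-0.0373 -0.0244  0.0163] [-0.0002 -0.      0.0012] len 0.0474
```

Careful with the scale: shifts go in shares of 62.5 mm and turns go in shares of 2 rad. That gives: -0.0373 m is -0.5968, -0.0244 m is -0.3904, 0.001 rad is 0.0005.

```bash
R="x"; echo '[[[0.085,-0.5968,-0.3904,0.2608,0,0,0.0005],[0.085,-0.5968,-0.3904,0.2608,0,0,0.0005],[0.085,-0.5968,-0.3904,0.2608,0,0,0.0005],[0.085,-0.5968,-0.3904,0.2608,0,0,0.0005],[0.085,-0.5968,-0.3904,0.2608,0,0,0.0005],[0.085,-0.5968,-0.3904,0.2608,0,0,0.0005],[0.085,-0.5968,-0.3904,0.2608,0,0,0.0005],[0.085,-0.5968,-0.3904,0.2608,0,0,0.0005],[0.085,0,0,0,0,0,0],[0.085,0,0,0,0,0,0]]]' | python3 drive.py; python3 plan.py .433 .210 .005 63.5 4
python3 - <<'E'
from h import *
cv2.imwrite("pics/w1.png",read_camera("wrist")[:,:,::-1]); m=camera_model("wrist")
print(pix(m,[[.433,.21,.025],[.433,.21,0]]).round())
E
```

```text
clock: 1.35
eef_pos: [0.4333, 0.2107, 0.1009]
tcp_rot: [-0.718, -3.058, -0.001]
ft_force: [-0.3, -0.8, -0.9]
width: 0.085
finger_force: 0.0
t 1.35 tcp [0.4333 0.2107 0.1009] yaw 63.6 q1,q6 [ 0.43 -0.68]
row x4: [-0.     -0.0002  0.024 ] [ 0.0001 -0.0001  0.0003] len 0.024
[[278. 221.]
 [278. 211.]]
```

View pics/w1.png

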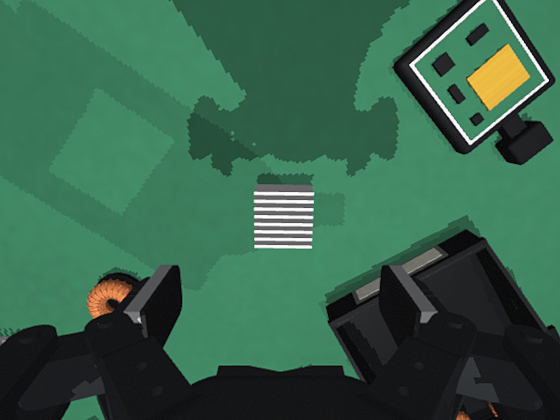

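Wrist view: the short sink is at (284,217), squared with the fingers and within 4 mm of the estimate. I'm going down to grip it.

Converted, 0.024 m is 0.384, 0.022 m is 0.352.

```bash
echo '[[[0.085,0,0.032,0.384,0,0,0],[0.085,0,0,0.384,0,0,0],[0.085,0,0,0.384,0,0,0],[0.085,0,0,0.352,0,0,0],[0.03,0,0,0,0,0,0],[0.03,0,0,0,0,0,0],[0.03,0,0,0,0,0,0],[0.03,0,0,0,0,0,0],[0.03,0,0,0,0,0,0],[0.03,0,0,0,0,0,0]]]' | python3 drive.py;  echo '[[[0.03,0,0,0,0,0,0],[0.03,0,0,-0.32,0,0,0],[0.03,0,0,-0.56,0,0,0],[0.03,0,0,-0.56,0,0,0],[0.03,0,0,-0.4,0,0,0]]]' | python3 drive.py; python3 plan.py .6054 -.0964 .12 88.3 9
```

```text
clock: 2.65
eef_pos: [0.4353, 0.213, 0.0083]
tcp_rot: [0.717, 3.056, 0.004]
ft_force: [-1.3, 2.6, 6.8]
width: 0.0385
finger_force: 61.9
clock: 3.28
eef_pos: [0.4347, 0.2123, 0.1239]
tcp_rot: [0.717, 3.057, 0.002]
ft_force: [0.1, -0.5, -1.5]
width: 0.0385
finger_force: 61.1
t 3.275 tcp [0.4347 0.2123 0.1239] yaw 63.6 q1,q6 [ 0.43 -0.68]
row x9: [-0.0276 -0.0282  0.0004] [ 0.0002  0.0002 -0.0479] len 0.0395
```

Converted, -0.0282 m is -0.4512, -0.0276 m is -0.4416, -0.048 rad is -0.024.

```bash
echo '[[[0.03,-0.4416,-0.4512,0,0,0,-0.024],[0.03,-0.4416,-0.4512,0,0,0,-0.024],[0.03,-0.4416,-0.4512,0,0,0,-0.024],[0.03,-0.4416,-0.4512,0,0,0,-0.024],[0.03,-0.4416,-0.4512,0,0,0,-0.024],[0.03,-0.4416,-0.4512,0,0,0,-0.024],[0.03,-0.4416,-0.4512,0,0,0,-0.024],[0.03,-0.4416,-0.4512,0,0,0,-0.024],[0.03,-0.4416,-0.4512,0,0,0,-0.024],[0.03,0,0,0,0,0,0]]]' | python3 drive.py;echo '[[[0.03,0,0,0,0,0,0]]]' | python3 drive.py; python3 plan.py .6054 -.0964 .012 88.3 5
python3 - <<'E'
from h import *
cv2.imwrite("pics/w2.png",read_camera("wrist")[:,:,::-1])
E
```

```text
clock: 4.53
eef_pos: [0.6065, -0.0982, 0.1219]
tcp_rot: [0.049, 3.14, -0.001]
ft_force: [0.0, 0.3, -0.5]
width: 0.0386
finger_force: 61.0
clock: 4.65
eef_pos: [0.6043, -0.0959, 0.1218]
tcp_rot: [-0.046, -3.14, -0.001]
ft_force: [-1.0, -0.4, -1.0]
width: 0.0384
finger_force: 61.0
t 4.65 tcp [ 0.6043 -0.0959  0.1218] yaw 88.3 q1,q6 [-0.18 -1.72]
row x5: [-0.0002 -0.0001  0.022 ] [ 0.0001 -0.0002  0.0001] len 0.022
```

View pics/w2.png

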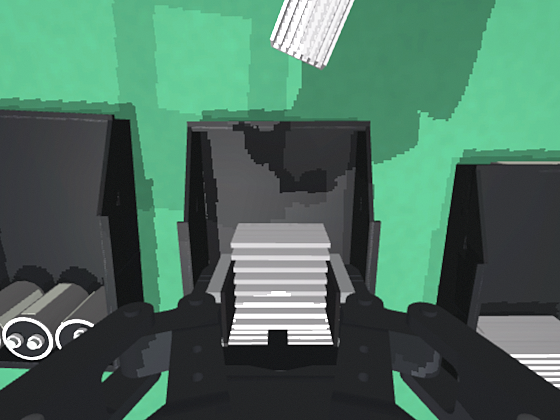

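The short sink (col 281) is level in the fingers and centred over its bin (cols 187-370).

Converted, 0.03 m is 0.48, 0.014 m is 0.224.

```bash
echo '[[[0.03,0,0,0.48,0,0,0],[0.03,0,0,0.48,0,0,0],[0.03,0,0,0.48,0,0,0],[0.03,0,0,0.224,0,0,0],[0.03,0,0,0.048,0,0,0],[0.03,0,0,0.032,0,0,0],[0.03,0,0,0,0,0,0]]]' | python3 drive.py
```

```text
clock: 5.58
eef_pos: [0.6057, -0.0961, 0.0139]
tcp_rot: [0.045, 3.139, -0.0]
ft_force: [0.2, -0.6, 0.1]
width: 0.0384
finger_force: 61.0
```

Converted, 0.002 m is 0.032.

```bash
echo '[[[0.03,0,0,0.032,0,0,0],[0.03,0,0,0,0,0,0]]]' | python3 drive.py; echo '[[[0.055,0,0,0,0,0,0],[0.055,0,0,0,0,0,0],[0.055,0,0,0,0,0,0],[0.055,0,0,0,0,0,0],[0.055,0,0,-0.32,0,0,0],[0.055,0,0,-0.64,0,0,0],[0.085,0,0,-0.8,0,0,0],[0.085,0,0,0,0,0,0]]]' | python3 drive.py; python3 plan.py .440 .062 .1 65.7 8
```

```text
clock: 5.82
eef_pos: [0.6055, -0.0962, 0.0114]
tcp_rot: [0.045, 3.14, -0.0]
ft_force: [-0.6, -0.6, 0.6]
width: 0.0388
finger_force: 61.2
clock: 6.82
eef_pos: [0.6079, -0.0966, 0.1254]
tcp_rot: [0.045, 3.132, -0.002]
ft_force: [1.2, -0.6, 0.2]
width: 0.0847
finger_force: 0.0
t 6.825 tcp [ 0.6079 -0.0966  0.1254] yaw 88.4 q1,q6 [-0.18 -1.72]
row x8: [0.0247 0.0153 0.003 ] [0.0001 0.0012 0.0494] len 0.0292
```

```bash
python3 plan.py .440 .062 .06 90 6
```

```text
t 6.825 tcp [ 0.6079 -0.0966  0.1254] yaw 88.4 q1,q6 [-0.18 -1.72]
row x6: [0.0285 0.026  0.0107] [-0.0002  0.0016 -0.0048] len 0.04
```

Converted, 0.0285 m is 0.456, 0.026 m is 0.416, -0.005 rad is -0.0025.

```bash
echo '[[[0.085,0.456,0.416,0.1712,0,0,-0.0025],[0.085,0.456,0.416,0.1712,0,0,-0.0025],[0.085,0.456,0.416,0.1712,0,0,-0.0025],[0.085,0.456,0.416,0.1712,0,0,-0.0025],[0.085,0.456,0.416,0.1712,0,0,-0.0025],[0.085,0.456,0.416,0.1712,0,0,-0.0025],[0.085,0,0,0,0,0,0],[0.085,0,0,0,0,0,0]]]' | python3 drive.py; python3 plan.py .440 .062 .005 90 2
```

```text
clock: 7.82
eef_pos: [0.4373, 0.0625, 0.0566]
tcp_rot: [-0.002, 3.141, -0.0]
ft_force: [0.4, -0.3, 0.4]
width: 0.085
finger_force: 0.0
t 7.825 tcp [0.4373 0.0625 0.0566] yaw 90.1 q1,q6 [ 0.12 -1.46]
row x2: [-0.0013 -0.0003  0.0258] [-0.      0.0003  0.0008] len 0.0258
```

Converted, 0.025 m is 0.4, -0.0013 m is -0.0208.

```bash
echo '[[[0.085,-0.0208,0,0.4,0,0,0],[0.085,-0.0208,0,0.4,0,0,0],[0.085,0,0,0,0,0,0],[0.03,0,0,0,0,0,0],[0.03,0,0,0,0,0,0],[0.03,0,0,0,0,0,0],[0.03,0,0,0,0,0,0],[0.03,0,0,0,0,0,0],[0.03,0,0,0,0,0,0],[0.03,0,0,0,0,0,0]]]' | python3 drive.py; echo '[[[0.03,0,0,-0.32,0,0,0],[0.03,0,0,-0.64,0,0,0],[0.03,0,0,-0.64,0,0,0],[0.03,0,0,-0.24,0,0,0],[0.03,0,0,0,0,0,0]]]' | python3 drive.py; python3 plan.py .582 .2743 .12 96.8 8
python3 - <<'E'
from h import *
cv2.imwrite("pics/w3.png",read_camera("wrist")[:,:,::-1])
E
```

```text
clock: 9.07
eef_pos: [0.44, 0.0627, 0.008]
tcp_rot: [-0.002, 3.139, 0.0]
ft_force: [-1.5, -1.5, 7.2]
width: 0.0396
finger_force: 59.4
clock: 9.7
eef_pos: [0.44, 0.0628, 0.1231]
tcp_rot: [-0.002, 3.138, 0.001]
ft_force: [0.2, -0.6, -2.2]
width: 0.0391
finger_force: 60.6
t 9.7 tcp [0.44   0.0628 0.1231] yaw 90.1 q1,q6 [ 0.12 -1.46]
row x8: [-0.0191  0.0255  0.0004] [ 0.      0.0005 -0.0147] len 0.0319
```

View pics/w3.png

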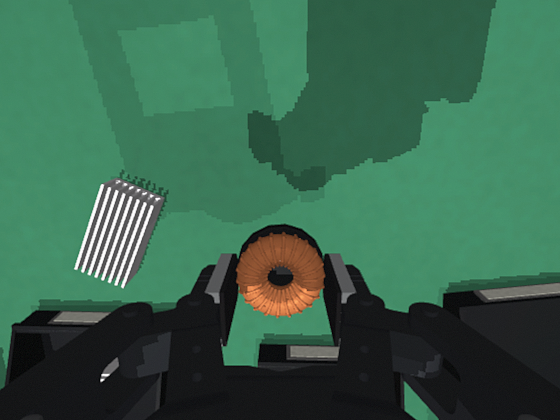

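The choke is held level between the pads (280,275).

Converted, 0.0255 m is 0.408, -0.0191 m is -0.3056, -0.0147 rad is -0.0074.

```bash
echo '[[[0.03,-0.3056,0.408,0,0,0,-0.0074],[0.03,-0.3056,0.408,0,0,0,-0.0074],[0.03,-0.3056,0.408,0,0,0,-0.0074],[0.03,-0.3056,0.408,0,0,0,-0.0074],[0.03,-0.3056,0.408,0,0,0,-0.0074],[0.03,-0.3056,0.408,0,0,0,-0.0074],[0.03,-0.3056,0.408,0,0,0,-0.0074],[0.03,-0.3056,0.408,0,0,0,-0.0074],[0.03,0,0,0,0,0,0],[0.03,0,0,0,0,0,0]]]' | python3 drive.py;python3 plan.py .582 .2743 .011 96.8 4
python3 - <<'E'
from h import *
cv2.imwrite("pics/w4.png",read_camera("wrist")[:,:,::-1])
E
```

```text
clock: 11.0
eef_pos: [0.5799, 0.2736, 0.1202]
tcp_rot: [0.186, -3.133, 0.002]
ft_force: [0.4, 0.4, -1.1]
width: 0.0393
finger_force: 60.8
t 11.0 tcp [0.5799 0.2736 0.1202] yaw 96.8 q1,q6 [ 0.42 -1.27]
row x4: [-0.0006  0.0001  0.0273] [-0.0003 -0.0008  0.0001] len 0.0273
```

View pics/w4.png

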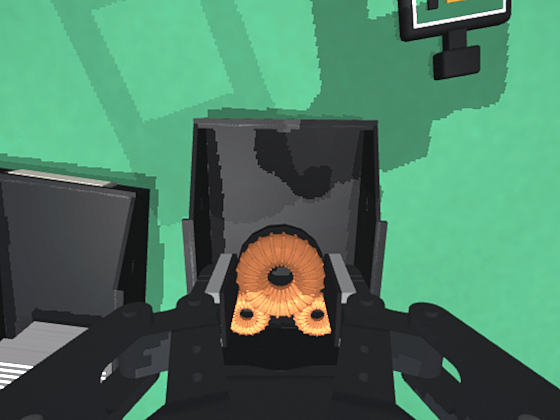

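The choke is centred over its bin (cols 193-380) with the stock behind it. I'm lowering it.

Converted, 0.03 m is 0.48, 0.012 m is 0.192.

```bash
echo '[[[0.03,0,0,0.48,0,0,0],[0.03,0,0,0.48,0,0,0],[0.03,0,0,0.48,0,0,0],[0.03,0,0,0.192,0,0,0],[0.03,0,0,0.048,0,0,0],[0.03,0,0,0.048,0,0,0],[0.03,0,0,0,0,0,0]]]' | python3 drive.py
```

```text
clock: 11.92
eef_pos: [0.5815, 0.2744, 0.0146]
tcp_rot: [-0.186, 3.135, 0.001]
ft_force: [0.6, 0.5, -1.4]
width: 0.0389
finger_force: 60.8
```

Converted, 0.003 m is 0.048.

```bash
echo '[[[0.03,0,0,0.048,0,0,0],[0.03,0,0,0,0,0,0]]]' | python3 drive.py; echo '[[[0.055,0,0,0,0,0,0],[0.055,0,0,0,0,0,0],[0.055,0,0,0,0,0,0],[0.055,0,0,0,0,0,0],[0.055,0,0,-0.32,0,0,0],[0.055,0,0,-0.64,0,0,0],[0.085,0,0,-0.8,0,0,0],[0.085,0,0,0,0,0,0]]]' | python3 drive.py; python3 plan.py .461 -.0647 .07 65.7 9
```

```text
clock: 12.18
eef_pos: [0.5814, 0.2745, 0.0111]
tcp_rot: [-0.187, 3.135, 0.001]
ft_force: [1.0, 0.2, -0.3]
width: 0.0394
finger_force: 61.1
clock: 13.18
eef_pos: [0.5836, 0.2755, 0.1256]
tcp_rot: [-0.186, 3.127, 0.006]
ft_force: [-0.4, 0.3, -0.3]
width: 0.0848
finger_force: 0.0
t 13.175 tcp [0.5836 0.2755 0.1256] yaw 96.8 q1,q6 [ 0.42 -1.27]
row x9: [ 0.009  -0.0397  0.006 ] [0.0006 0.0009 0.0603] len 0.0411
```

Converted, -0.0397 m is -0.6352, 0.009 m is 0.144, 0.0603 rad is 0.0302.

```bash
echo '[[[0.085,0.144,-0.6352,0.096,0,0,0.0302],[0.085,0.144,-0.6352,0.096,0,0,0.0302],[0.085,0.144,-0.6352,0.096,0,0,0.0302],[0.085,0.144,-0.6352,0.096,0,0,0.0302],[0.085,0.144,-0.6352,0.096,0,0,0.0302],[0.085,0.144,-0.6352,0.096,0,0,0.0302],[0.085,0.144,-0.6352,0.096,0,0,0.0302],[0.085,0.144,-0.6352,0.096,0,0,0.0302],[0.085,0.144,-0.6352,0.096,0,0,0.0302],[0.085,0,0,0,0,0,0]]]' | python3 drive.py; echo '[[[0.085,0,0,0,0,0,0]]]' | python3 drive.py; python3 plan.py .461 -.0647 .005 65.7 2
python3 - <<'E'
from h import *
cv2.imwrite("pics/w5.png",read_camera("wrist")[:,:,::-1])
E
```

```text
clock: 14.42
eef_pos: [0.4559, -0.0675, 0.0656]
tcp_rot: [-0.665, -3.066, 0.0]
ft_force: [-0.3, 0.5, -0.1]
width: 0.0852
finger_force: 0.0
clock: 14.55
eef_pos: [0.4588, -0.0661, 0.0665]
tcp_rot: [0.661, 3.071, 0.001]
ft_force: [-0.3, -0.2, -0.3]
width: 0.0848
finger_force: 0.0
t 14.55 tcp [ 0.4588 -0.0661  0.0665] yaw 65.7 q1,q6 [-0.17 -1.32]
row x2: [-0.0007  0.0011  0.0308] [0.0002 0.0001 0.0001] len 0.0308
```

View pics/w5.png

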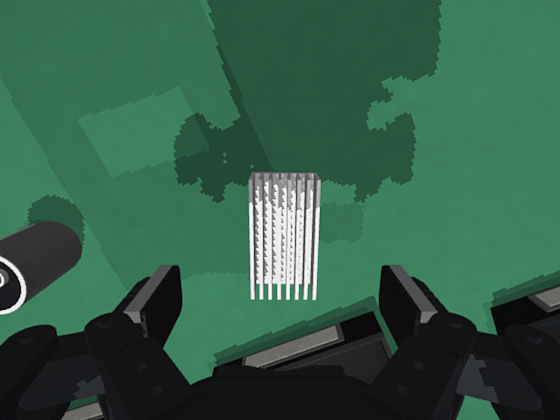

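The long sink (cols 249-321, rows 180-300) is parallel to the pads and nearly centred. I'm gripping it.

Converted, 0.03 m is 0.48, 0.0015 m is 0.024.

```bash
echo '[[[0.085,-0.0112,0.024,0.48,0,0,0],[0.085,0,0.024,0.48,0,0,0],[0.085,0,0,0,0,0,0],[0.03,0,0,0,0,0,0],[0.03,0,0,0,0,0,0],[0.03,0,0,0,0,0,0],[0.03,0,0,0,0,0,0],[0.03,0,0,0,0,0,0],[0.03,0,0,0,0,0,0],[0.03,0,0,0,0,0,0]]]' | python3 drive.py; echo '[[[0.03,0,0,-0.32,0,0,0],[0.03,0,0,-0.64,0,0,0],[0.03,0,0,-0.64,0,0,0],[0.03,0,0,-0.24,0,0,0],[0.03,0,0,0,0,0,0]]]' | python3 drive.py; python3 plan.py .642 .1035 .122 88.6 8
```

```text
clock: 15.85
eef_pos: [0.4613, -0.0639, 0.008]
tcp_rot: [0.661, 3.069, 0.001]
ft_force: [-0.5, 0.5, 5.7]
width: 0.0383
finger_force: 61.4
clock: 16.48
eef_pos: [0.4611, -0.064, 0.1231]
tcp_rot: [0.66, 3.068, 0.0]
ft_force: [-0.1, 0.0, -2.0]
width: 0.0382
finger_force: 60.7
t 16.475 tcp [ 0.4611 -0.064   0.1231] yaw 65.7 q1,q6 [-0.16 -1.31]
row x8: [-0.0169  0.026   0.0002] [ 0.      0.0005 -0.0499] len 0.031
```

Converted, 0.026 m is 0.416, -0.0169 m is -0.2704, -0.05 rad is -0.025.

```bash
echo '[[[0.03,-0.2704,0.416,0,0,0,-0.025],[0.03,-0.2704,0.416,0,0,0,-0.025],[0.03,-0.2704,0.416,0,0,0,-0.025],[0.03,-0.2704,0.416,0,0,0,-0.025],[0.03,-0.2704,0.416,0,0,0,-0.025],[0.03,-0.2704,0.416,0,0,0,-0.025],[0.03,-0.2704,0.416,0,0,0,-0.025],[0.03,-0.2704,0.416,0,0,0,-0.025],[0.03,0,0,0,0,0,0],[0.03,0,0,0,0,0,0]]]' | python3 drive.py;python3 plan.py .642 .1035 .011 88.6 4
python3 - <<'E'
from h import *
cv2.imwrite("pics/w6.png",read_camera("wrist")[:,:,::-1])
E
```

```text
clock: 17.73
eef_pos: [0.6403, 0.1029, 0.1203]
tcp_rot: [-0.038, -3.138, 0.001]
ft_force: [-0.1, -0.3, -1.4]
width: 0.0387
finger_force: 60.7
t 17.725 tcp [0.6403 0.1029 0.1203] yaw 88.6 q1,q6 [ 0.14 -1.4 ]
row x4: [-0.0005  0.0002  0.0273] [-0.0002 -0.0007  0.0001] len 0.0273
```

View pics/w6.png

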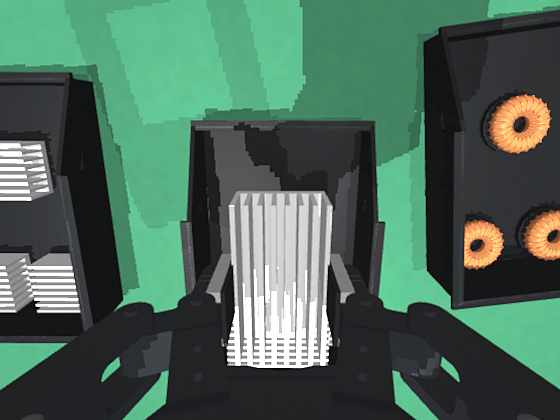

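The long sink is centred and straight over its bin (cols 191-375). The choke (517,123) and short sink (20,170) sit flat in their bins.

Converted, 0.03 m is 0.48, 0.012 m is 0.192.

```bash
echo '[[[0.03,0,0,0.48,0,0,0],[0.03,0,0,0.48,0,0,0],[0.03,0,0,0.48,0,0,0],[0.03,0,0,0.192,0,0,0],[0.03,0,0,0.048,0,0,0],[0.03,0,0,0.048,0,0,0],[0.03,0,0,0,0,0,0],[0.03,0,0,0.032,0,0,0],[0.03,0,0,0,0,0,0]]]' | python3 drive.py
```

```text
clock: 18.9
eef_pos: [0.6415, 0.1034, 0.0119]
tcp_rot: [0.037, 3.141, 0.0]
ft_force: [0.6, 0.2, -1.2]
width: 0.0387
finger_force: 60.8
```

Converted, -0.05 m is -0.8, -0.04 m is -0.64.

```bash
echo '[[[0.03,0,0,0.016,0,0,0],[0.055,0,0,0,0,0,0],[0.055,0,0,0,0,0,0],[0.055,0,0,0,0,0,0],[0.055,0,0,0,0,0,0],[0.055,0,0,-0.32,0,0,0],[0.055,0,0,-0.64,0,0,0],[0.085,0,0,-0.8,0,0,0],[0.085,0,0,0,0,0,0]]]' | python3 drive.py; python3 plan.py .410 -.2070 .09 85.8 9
```

```text
clock: 20.02
eef_pos: [0.6443, 0.1038, 0.1256]
tcp_rot: [0.037, 3.132, 0.003]
ft_force: [-0.1, 0.0, 0.2]
width: 0.0847
finger_force: 0.0
t 20.025 tcp [0.6443 0.1038 0.1256] yaw 88.6 q1,q6 [ 0.14 -1.4 ]
row x9: [ 0.0244 -0.0357  0.0038] [0.0002 0.0011 0.0055] len 0.0434
```

Converted, -0.0357 m is -0.5712, 0.0244 m is 0.3904, 0.0055 rad is 0.0028.

```bash
echo '[[[0.085,0.3904,-0.5712,0.0608,0,0,0.0028],[0.085,0.3904,-0.5712,0.0608,0,0,0.0028],[0.085,0.3904,-0.5712,0.0608,0,0,0.0028],[0.085,0.3904,-0.5712,0.0608,0,0,0.0028],[0.085,0.3904,-0.5712,0.0608,0,0,0.0028],[0.085,0.3904,-0.5712,0.0608,0,0,0.0028],[0.085,0.3904,-0.5712,0.0608,0,0,0.0028],[0.085,0.3904,-0.5712,0.0608,0,0,0.0028],[0.085,0.3904,-0.5712,0.0608,0,0,0.0028],[0.085,0,0,0,0,0,0]]]' | python3 drive.py; echo '[[[0.085,0,0,0,0,0,0]]]' | python3 drive.py; python3 plan.py .410 -.207 .025 85.8 3
python3 - <<'E'
from h import *
cv2.imwrite("pics/w7.png",read_camera("wrist")[:,:,::-1]);print(pix(camera_model("wrist"),[[.41,-.207,.052]]))
E
```

```text
clock: 21.28
eef_pos: [0.4051, -0.2085, 0.0856]
tcp_rot: [-0.122, -3.137, -0.002]
ft_force: [0.2, -0.5, 0.6]
width: 0.0849
finger_force: 0.0
clock: 21.4
eef_pos: [0.4075, -0.2072, 0.0862]
tcp_rot: [-0.116, -3.139, -0.001]
ft_force: [0.8, 0.1, -0.5]
width: 0.085
finger_force: 0.0
t 21.4 tcp [ 0.4075 -0.2072  0.0862] yaw 85.8 q1,q6 [-0.5  -1.99]
row x3: [-0.0008  0.0001  0.0204] [ 0.0002 -0.0001 -0.0002] len 0.0204
[[279.72659262 247.41302719]]
```

View pics/w7.png

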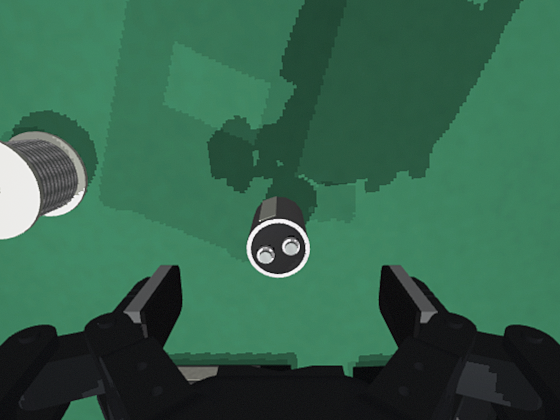

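The cap's top is at (278,248), 2 px from the prediction. I'm gripping it.

Converted, 0.022 m is 0.352, 0.02 m is 0.32.

```bash
echo '[[[0.085,-0.016,0,0.32,0,0,0],[0.085,-0.016,0,0.32,0,0,0],[0.085,0,0,0.352,0,0,0],[0.085,0,0,0,0,0,0],[0.03,0,0,0,0,0,0],[0.03,0,0,0,0,0,0],[0.03,0,0,0,0,0,0],[0.03,0,0,0,0,0,0],[0.03,0,0,0,0,0,0],[0.03,0,0,0,0,0,0]]]' | python3 drive.py; echo '[[[0.03,0,0,0,0,0,0],[0.03,0,0,-0.32,0,0,0],[0.03,0,0,-0.64,0,0,0],[0.03,0,0,-0.64,0,0,0],[0.03,0,0,-0.24,0,0,0],[0.03,0,0,0,0,0,0]]]' | python3 drive.py; python3 plan.py .594 -.2732 .14 85.8 6
python3 - <<'E'
from h import *
cv2.imwrite("pics/w8.png",read_camera("wrist")[:,:,::-1])
E
```

```text
clock: 22.7
eef_pos: [0.41, -0.2079, 0.0255]
tcp_rot: [0.116, 3.138, -0.001]
ft_force: [-0.7, 0.7, 5.7]
width: 0.0342
finger_force: 59.4
clock: 23.45
eef_pos: [0.4099, -0.208, 0.1407]
tcp_rot: [0.115, 3.136, -0.002]
ft_force: [0.4, -0.6, -1.5]
width: 0.0343
finger_force: 59.9
t 23.45 tcp [ 0.4099 -0.208   0.1407] yaw 85.8 q1,q6 [-0.49 -1.99]
row x6: [-0.0314 -0.0086  0.0002] [-0.0002  0.0005 -0.    ] len 0.0325
```

View pics/w8.png

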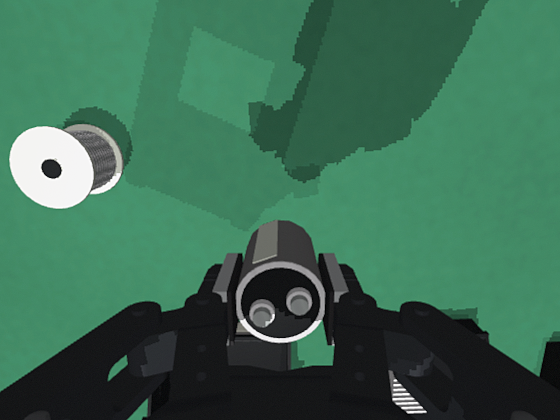

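The cap is held upright at (280,285) and the reel is untouched.

Converted, -0.0314 m is -0.5024, -0.0086 m is -0.1376.

```bash
echo '[[[0.03,-0.5024,-0.1376,0,0,0,0],[0.03,-0.5024,-0.1376,0,0,0,0],[0.03,-0.5024,-0.1376,0,0,0,0],[0.03,-0.5024,-0.1376,0,0,0,0],[0.03,-0.5024,-0.1376,0,0,0,0],[0.03,-0.5024,-0.1376,0,0,0,0],[0.03,0,0,0,0,0,0],[0.03,0,0,0,0,0,0]]]' | python3 drive.py; echo '[[[0.03,0,0,0.48,0,0,0],[0.03,0,0,0.48,0,0,0],[0.03,0,0,0.48,0,0,0],[0.03,0,0,0.192,0,0,0],[0.03,0,0,0.048,0,0,0],[0.03,0,0,0.048,0,0,0],[0.03,0,0,0,0,0,0]]]' | python3 drive.py; python3 plan.py .594 -.2732 .0285 85.8 1
```

```text
clock: 24.5
eef_pos: [0.5922, -0.2724, 0.1378]
tcp_rot: [-0.115, -3.136, -0.002]
ft_force: [0.1, 0.3, -0.6]
width: 0.0342
finger_force: 59.9
clock: 25.38
eef_pos: [0.5939, -0.2731, 0.0323]
tcp_rot: [0.115, 3.138, -0.001]
ft_force: [0.8, -0.4, -1.1]
width: 0.0341
finger_force: 59.9
t 25.375 tcp [ 0.5939 -0.2731  0.0323] yaw 85.8 q1,q6 [-0.45 -1.95]
row x1: [-0.0001 -0.      0.0038] [-0.0005  0.0014 -0.0001] len 0.0038
```

Converted, 0.002 m is 0.032.

```bash
echo '[[[0.03,0,0,0.032,0,0,0],[0.03,0,0,0.032,0,0,0],[0.03,0,0,0,0,0,0]]]' | python3 drive.py; echo '[[[0.055,0,0,0,0,0,0],[0.055,0,0,0,0,0,0],[0.055,0,0,0,0,0,0],[0.055,0,0,0,0,0,0],[0.055,0,0,-0.32,0,0,0],[0.055,0,0,-0.64,0,0,0],[0.07,0,0,-0.8,0,0,0],[0.07,0.48,0,-0.8,0,0,0],[0.07,0.8,0,-0.64,0,0,0],[0.07,0.8,0,0,0,0,0]]]' | python3 drive.py; echo '[[[0.07,0.8,0,0,0,0,0],[0.07,0.8,0,0,0,0,0],[0.07,0.8,0,0,0,0,0],[0.07,0,0,0,0,0,0],[0.07,0,0,0,0,0,0]]]' | python3 drive.py
python3 - <<'E'
from h import *
for n in("top","side"):
    im=read_camera(n)[:,:,::-1]
    im=im[115:290,130:440] if n=="top" else im[100:420,140:380]
    cv2.imwrite(f"pics/{n}9.png",cv2.resize(im,None,fx=2.5 if n=="top" else 1.8,fy=2.5 if n=="top" else 1.8,interpolation=cv2.INTER_CUBIC))
E
```

```text
clock: 25.75
eef_pos: [0.5938, -0.273, 0.0285]
tcp_rot: [0.115, 3.138, -0.001]
ft_force: [-1.7, 0.6, 4.8]
width: 0.0343
finger_force: 60.6
clock: 27.0
eef_pos: [0.4655, -0.2643, 0.2301]
tcp_rot: [0.114, 3.133, -0.006]
ft_force: [-0.4, -0.1, -1.0]
width: 0.0697
finger_force: 0.0
clock: 27.62
eef_pos: [0.3161, -0.2529, 0.2269]
tcp_rot: [0.116, 3.138, -0.001]
ft_force: [-0.4, -0.4, -0.6]
width: 0.0701
finger_force: 0.0
```

View pics/top9.png

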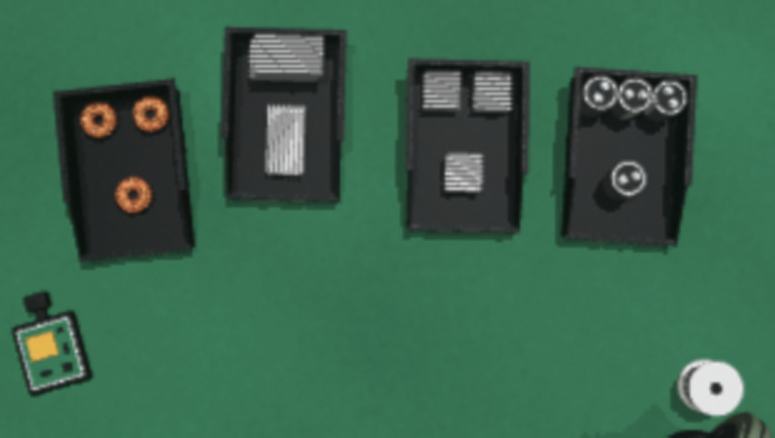

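View pics/side9.png

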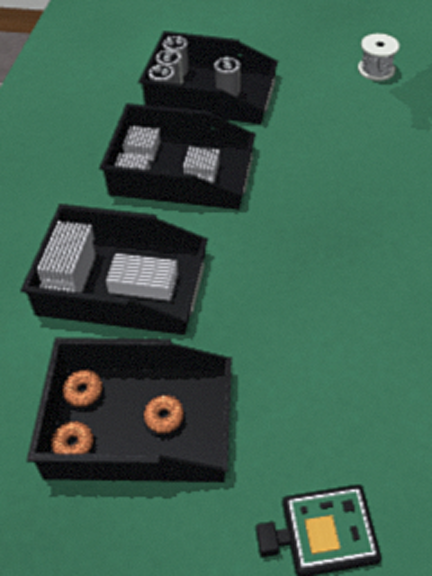

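Both views show all four parts upright on the floors of their own bins: choke (133,195), long sink (285,140), short sink (463,172) and cap (628,178) in the top crop. The module (52,350) and reel (715,388) have not moved.

```bash
python3 -c "
from station import env, status, read_camera, camera_model
print(env.sign_off())"
```

```text
the job is handed in; nothing more can be done
None
```

All four parts are upright on the floor of their matching bins, the module and reel look unmoved in the final pictures, and the job was handed in at about 28 s; sign-off gave no verdict.

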